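# Mirror the packer's tool rack

## Robot

A 7-joint arm with a two-finger parallel gripper is mounted at the origin on a cart in front of the work surface, level with it; the furniture and walls round the work are solid. World frame = base frame: x ahead of the robot, y to its left, z up, the work surface at z = 0. Lengths are in mm, angles in rad, forces in N, time in s.
With the tool pointing down it reaches from about 400 to 850 mm from the base axis. Payload 6.9 kg.
Tool frame: the origin (TCP) lies on the mounting face of the last link; the fingertips stand 173 mm ahead of it and the grasp point (between the pads) lies robot.grip_depth ahead of it (robot.grip_depth is the distance from the TCP to the grasp point, in mm); z points along the fingers, y is the line along which they close (so a half turn about z gives the same grasp; the last joint's range is limited). The gripper opens to 85 mm and grips with 20 to 120 N. Pads are 22 mm wide; open, the fingers measure 114 mm over their backs; the gripper's body (76 mm by 85 mm) begins 54 mm behind the grasp point. The pads swing forward as they close: fully open they stand 13 mm farther back than shut.
Start: joints at [1.208, 0.507, -0.238, 1.5, 0.126, 1.149, -0.155], TCP at [282.356, -557.578, 404.675] pointing down, gripper open.
Joint ranges: [-3.08, 3.08], [-0.24, 2.05], [-1.43, 1.35], [0, 2.5], [-1.52, 4.66], [0.17, 1.96], [-2.89, 2.89]. Speed limits (rad/s): [2.39, 2.39, 3.14, 3.14, 3.14, 3.14, 3.14].

## Interface

Orientations are given as a rotation vector (axis times angle).
In Python, from rig import robot gives the robot as it stands. The module is installed in compiled form; this text tells all that it offers.
- The arm moves only by the tool play_rows, never from a script. Its argument "deltas" is a list of rows, each a list of 3 entries, a list of its own where there are three numbers: the shift along the tool's x, y, z in cm, then the turn, a rotation vector about the tool's x, y, z in degrees, then the closure, from 0 (fully open) to 1 (shut). A call has 1 to 8 rows; each row shifts and turns the commanded pose from where the row before left it, along the tool's axes as they then stand; what a row does not reach is not made up. A row lasts 1/8 s, in which the tool goes at most 62.5 mm and 10.7 degrees, less where a joint would pass 70% of its speed; a pose out of reach is approached as far as the arm can. A call is refused whole if a number of a shift passes 6.25 or a number of a turn 10.7, either way. A call with a gripper value outside its range is refused whole. The fingers move at their own pace and stop on an object; "squeeze" is the grip in N (left out, the last holds). Time passes only in rows, so rows that do not move let the fingers close. It gives the time, the measured TCP pose, the force, the opening and the grip force at its end, in the units of the state.
- robot.observe(): the state, without advancing time (a new reading comes with each control period).
- robot.grab_frame(name): name is "scene" or "top" or "wrist"; returns (picture, depth): 420x560x3 uint8, red, green, blue; 420x560 float32, mm along the optical axis (not along the pixel's ray), 0 where there is no reading.
- robot.camera_params(name): a dict with "intrinsics" (3x3 intrinsics, pixels), "rvec" (rotation vector, rad) and "tvec" (3), from world to camera coordinates, as OpenCV has them; the wrist camera has in their place "hand_eye" (4x4, takes a point from camera to tool coordinates, whose origin is the TCP and whose axes are the flange's). Camera axes: x right, y down, z forward; pixel columns grow to the right and rows downward; lengths in mm; the calibration is good to about 2 mm. The wrist camera is an equidistant fisheye: a pixel r from the principal point sees the ray r / f radians off the axis. A picture is of the moment at which its call begins: read the wrist's pose just before it. camera_params takes no time and is no camera call.
- robot.close_job(): hands the job in; it is judged then, once.
The state is a dict: "time": time; "q": joint angles; "joint_velocities": joint speeds; "joint_torque": joint torques, N m; "ee_pos": TCP position; "tool_rot": TCP orientation; "wrist_force": force on the tool from outside, world axes, zero at the start; "moment": the same for the moment, N m; "grip_width": opening from 0.0 (shut) to 1.0 (fully open); "gripper_force": force on a finger pad.
Only numpy, scipy, OpenCV 4.12 (cv2) and the standard library are available. Lean on these libraries where they do the work, as an engineer would, in place of code of your own. Each camera call takes 0.05 s, during which the arm holds its last target. There are 200 camera calls.

## Task

The next packer is left-handed and wants the tool row mirrored: move the three markers and the box cutter from the white rack to the empty wooden rack in reverse order, so that the tool now at the left end of the white rack lies at the right end of the wooden one, and so on. Lay each tool in its own notches, fully down across both combs with its middle in the middle of the rack, and leave all four lying still.

Things in the scene. Friction and masses are not known exactly. Their poses are not given: they have to be found in the camera images.
- white_rack: White plastic rack, grey combs, full at start. Fixed. Base 120 (x) x 260 (y) x 5 mm with two 8 mm thick combs at x = -34 and +34 mm. Four places at y = +90, +30, -30, -90 mm: notches in both combs, floor at z = 20 mm, 26 mm wide, flaring up between teeth 37 mm high. Origin: centre of underside, on the bench. x points away from the robot (turned up to 0.3 rad), y to the left along the row.
- wood_rack: Light wooden rack, dark combs, empty at start. Fixed. Base 120 (x) x 260 (y) x 5 mm with two 8 mm thick combs at x = -34 and +34 mm. Four places at y = +90, +30, -30, -90 mm: notches in both combs, floor at z = 20 mm, 26 mm wide, flaring up between teeth 37 mm high. Origin: centre of underside, on the bench. x points away from the robot (turned up to 0.3 rad), y to the left along the row.
- marker_red_mid (a point): White-barrelled, red-capped felt marker, 123 mm long, round, 16 mm thick, 16 g, lying on its side across the white rack. This point: the middle of its body, on its axis at mid-length (28 mm above the bench as it lies in a notch); its y runs along the length.
- marker_blue_mid (a point): White-barrelled, blue-capped felt marker, 123 mm long, round, 16 mm thick, 16 g, lying on its side across the white rack. This point: the middle of its body, on its axis at mid-length (28 mm above the bench as it lies in a notch); its y runs along the length.
- marker_black_mid (a point): All-black felt marker, 123 mm long, round, 16 mm thick, 16 g, lying on its side across the white rack. This point: the middle of its body, on its axis at mid-length (28 mm above the bench as it lies in a notch); its y runs along the length.
- box_cutter: Orange slim box cutter, 168 mm long, 18 mm wide, body 13 mm high (20 mm over the slider on top), about 55 g, flat underside, lying across the white rack. Origin: underside, mid-length; y is along its length, towards the thick body end (the last 15 mm at -y is thin blade), z up at the start.
- tag_red: Red tag tile, 14 x 44 x 3 mm, fixed on the front strip of the white rack's base plate, 51 mm towards the robot from the row, at the place where the red marker lies at the start: it records that place and stays there. Origin: centre of its underside; axes as the rack's.
- tag_blue: Blue tag tile, 14 x 44 x 3 mm, fixed on the front strip of the white rack's base plate, 51 mm towards the robot from the row, at the place where the blue marker lies at the start: it records that place and stays there. Origin: centre of its underside; axes as the rack's.
- tag_black: Black tag tile, 14 x 44 x 3 mm, fixed on the front strip of the white rack's base plate, 51 mm towards the robot from the row, at the place where the black marker lies at the start: it records that place and stays there. Origin: centre of its underside; axes as the rack's.
- tag_orange: Orange tag tile, 14 x 44 x 3 mm, fixed on the front strip of the white rack's base plate, 51 mm towards the robot from the row, at the place where the box cutter lies at the start: it records that place and stays there. Origin: centre of its underside; axes as the rack's.
There are look-alikes about, which are no part of the job. What is shaped like the part that bears marker_black_mid but yellow is not meant.

How it is judged:
By the outcome, as a careful person would: the job done as asked, in the order asked, and still so for the second after the job is handed in, with the robot touching nothing.
It also fails if it takes over 106 s, if anything falls off the work surface, if the arm or the gripper's body presses on something with over 40 N, if the wrist force passes 120 N, or if a joint passes its speed limit or range.

## Working session

There is one attempt and no reset: what is moved stays moved. The work goes in short steps, Python scripts to look and compute and a tool call to move; the robot and the scene stay as the last step left them, time stands still between calls to the robot, and variables do not carry over. Pictures are saved under pics/ and viewed, at most 14 in all, crops included, and the job is handed in when it is done.

Besides the shell and the picture viewer there is one more tool, called after "Call:" as a command line: name --argument value ..., lists and objects as JSON in quotes. play_rows: Moves the arm, as the interface text tells. Its arguments: {"type":"object","properties":{"deltas":{"type":"array","items":{"type":"array"}},"squeeze":{"type":"number"}},"required":["deltas"]}

```bash
mkdir -p pics; python3 - <<'E'
from rig import robot
import cv2,numpy as np
print(robot.grip_depth); s=robot.observe()
for k in s: print(k,np.round(s[k],3))
for n in("scene","top","wrist"):
    p,d=robot.grab_frame(n); cv2.imwrite(f"pics/{n}0.png",p[:,:,::-1]); np.save(f"{n}0.npy",d)
    np.save(f"{n}0rgb.npy",p)
    print(n,robot.camera_params(n))
E
```

```text
154.70000000000002
time 0.0
q [ 1.207  0.508 -0.237  1.501  0.126  1.149 -0.155]
joint_velocities [-0.002 -0.001  0.001  0.     0.    -0.001 -0.001]
joint_torque [-1.0000e-03 -6.2059e+01 -2.1870e+00 -2.4966e+01  1.3000e-02  1.2000e-02
 -0.0000e+00]
ee_pos [ 282.227 -557.446  403.833]
tool_rot [-3.054e+00 -7.290e-01  1.000e-03]
wrist_force [ 0.217 -0.915 -0.693]
moment [-0.005 -0.021  0.016]
gripper_force 0.0
grip_width 1.003
scene {'intrinsics': array([[432.40568002,   0.        , 274.99687365],
       [  0.        , 432.40568002, 210.0950198 ],
       [  0.        ,   0.        ,   1.        ]]), 'rvec': array([ 1.34064942, -2.18618194,  0.94806938]), 'tvec': array([237.39766953, 392.62696086, 677.90828062])}
top {'intrinsics': array([[417.27909435,   0.        , 282.32846167],
       [  0.        , 417.27909435, 212.15689121],
       [  0.        ,   0.        ,   1.        ]]), 'rvec': array([ 2.19901759, -2.14991692,  0.09464861]), 'tvec': array([ -12.62314498,  559.55594288, 1060.08591241])}
wrist {'intrinsics': array([[325.1922621 ,   0.        , 276.97897873],
       [  0.        , 325.1922621 , 205.96619193],
       [  0.        ,   0.        ,   1.        ]]), 'hand_eye': array([[-9.96229203e-04, -9.50503776e-01, -3.10711409e-01,
         8.01255399e+01],
       [ 9.99999494e-01, -9.89493221e-04, -1.79303544e-04,
        -1.51573076e-01],
       [-1.37018137e-04, -3.10711430e-01,  9.50504281e-01,
         2.91462207e+01],
       [ 0.00000000e+00,  0.00000000e+00,  0.00000000e+00,
         1.00000000e+00]])}
```

View pics/top0.png

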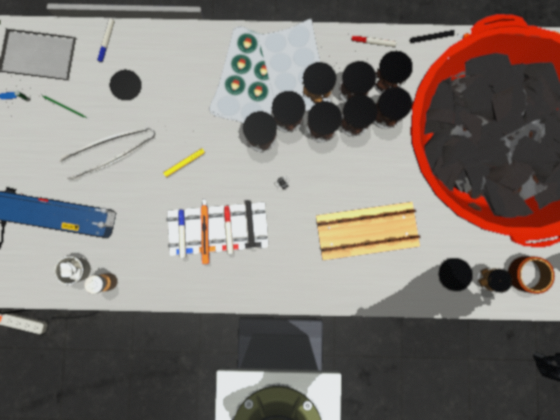

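View pics/scene0.png

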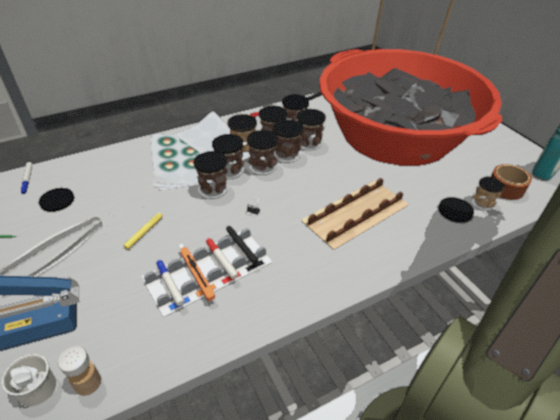

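Top view, with left = robot's left. Candidates:
- **Blue marker:** in the rack at (182,232), loose one at (106,40).
- **Cutter:** (205,232), the only one.
- **Red marker:** in the rack at (228,228), loose one at (373,42).
- **Black marker:** in the rack at (252,224), loose one at (432,36), yellow look-alike at (184,162).

I choose the four in the white rack, which are blue, orange, red, black from left to right. The wooden rack is at (368,231), so its order has to be black, red, orange, blue.

```bash
cat > h.py <<'E'
from rig import robot
import cv2,numpy as np
from scipy.spatial.transform import Rotation as Ro
def plane(o,d,z): return o+d*((z-o[2])/d[:,2])[:,None]
def fix(n,uv,z):
    c=robot.camera_params(n);uv=np.atleast_2d(np.float64(uv))
    R=cv2.Rodrigues(c["rvec"])[0];K=c["intrinsics"]
    d=np.c_[uv,np.ones(len(uv))]@np.linalg.inv(K).T@R
    return plane(-R.T@c["tvec"],d,z)
def wray(uv):
    c=robot.camera_params("wrist");K=c["intrinsics"];uv=np.atleast_2d(np.float64(uv))
    a=(uv-K[:2,2])/K[0,0];r=np.linalg.norm(a,axis=1)+1e-9
    return np.c_[a/r[:,None]*np.sin(r)[:,None],np.cos(r)]
def wrist(uv,z,s):
    H=robot.camera_params("wrist")["hand_eye"];R=Ro.from_rotvec(s["tool_rot"]).as_matrix()
    d=wray(uv)@(R@H[:3,:3]).T
    return plane(R@H[:3,3]+s["ee_pos"],d,z)
def go(x,y,yaw,zg,s=None,cap=1):
    """shift (tool cm) and turn (deg about tool z) to bring grasp point to x,y,zg with tool x at world angle yaw"""
    s=s or robot.observe();R=Ro.from_rotvec(s["tool_rot"]).as_matrix()
    T=np.c_[[np.cos(yaw),np.sin(yaw),0],[np.sin(yaw),-np.cos(yaw),0],[0,0,-1]]
    p=np.array([x,y,zg+robot.grip_depth])
    print("t",round(s["time"],2),"shift in tool axes cm",np.round(R.T@(p-s["ee_pos"])/10,2),"turn deg",np.round(np.degrees(Ro.from_matrix(R.T@T).as_rotvec()),2),"in target axes",np.round(T.T@(p-s["ee_pos"])/10,2))
def topdown(s,im,dp,cx,cy,yaw,z,w=400,sc=1.0):pass
E
python3 - <<'E'
from h import *
p=np.load("top0rgb.npy");hsv=cv2.cvtColor(p,cv2.COLOR_RGB2HSV)
def box(m,x0,y0,x1,y1,z,name):
    mm=np.zeros_like(m);mm[y0:y1,x0:x1]=m[y0:y1,x0:x1]
    pts=np.argwhere(mm)[:,::-1]
    w=fix("top",pts,z)[:,:2];c=cv2.minAreaRect(w.astype(np.float32));print(name,len(pts),np.round(c[0],1),np.round(c[1],1),round(c[2],1))
H,S,V=cv2.split(hsv)
box((H<30)&(S>70)&(V>90),305,190,430,270,5,"wood")
box((H>100)&(H<130)&(S>120),160,200,195,262,28,"blue")
box((H>4)&(H<16)&(S>150),195,195,215,270,28,"orange")
box(((H<4)|(H>172))&(S>120),215,200,240,250,28,"red")
box(V<60,240,195,262,255,28,"black")
box((V>215),160,195,275,262,5,"white")
c=p[180:280,150:440];cv2.imwrite("pics/crop0.png",cv2.resize(c[:,:,::-1],None,fx=2.7,fy=2.7,interpolation=cv2.INTER_CUBIC))
E
```

```text
wood 4223 [ 518.4 -225.8] [118.5 260.5] 9.4
blue 91 [505.1 251.8] [108.5  36.1] 1.3
orange 251 [498.7 196.6] [ 25.7 144.5] 89.6
red 95 [516.9 134.3] [111.2  36.1] 1.9
black 0 [0. 0.] [0. 0.] 0.0
white 2445 [512.7 170.5] [161.5 258.6] 6.8
```

View pics/crop0.png

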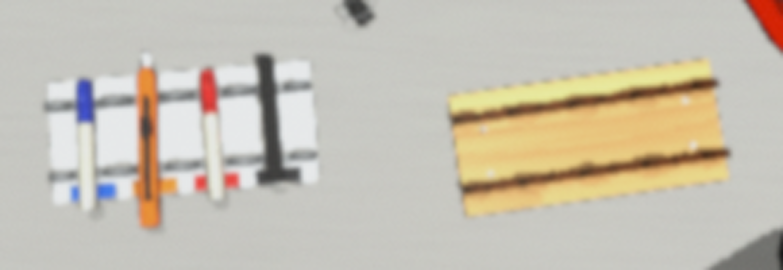

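The crop shows the white rack with blue (85,145), orange (148,140), red (210,135) and black (268,120) in crop pixels, each beside a tag of its own colour. The wood rack at (590,138) is empty. Next I move over the wood rack for a close look.

```bash
python3 -c "
from h import *
go(460,-226,.164,160)"
```

```text
t 0.15 shift in tool axes cm [ 30.83 -21.53   8.96] turn deg [-0.08  0.02 17.46] in target axes [ 22.95 -29.8    8.93]
```

Call:
play_rows --deltas '[[[4.4, -3.08, 1.28], [0, 0, 0], 0], [[4.4, -3.08, 1.28], [0, 0, 0], 0], [[4.4, -3.08, 1.28], [0, 0, 0], 0], [[4.4, -3.08, 1.28], [0, 0, 0], 0], [[4.4, -3.08, 1.28], [0, 0, 0], 0], [[4.4, -3.08, 1.28], [0, 0, 0], 0], [[4.4, -3.08, 1.28], [0, 0, 8.7], 0], [[0, 0, 0], [0, 0, 8.7], 0]]'

```text
time: 1.15
ee_pos: [461.6, -221.3, 314.2]
tool_rot: [-3.127, -0.264, 0.0]
wrist_force: [-0.8, -0.5, 1.0]
grip_width: 1.0
gripper_force: 0.0
```

Call:
play_rows --deltas '[[[0, 0, 0], [0, 0, 0], 0], [[0, 0, 0], [0, 0, 0], 0]]'

```text
time: 1.4
ee_pos: [459.4, -226.8, 315.1]
tool_rot: [3.13, 0.262, -0.0]
wrist_force: [-0.2, 0.2, 0.2]
grip_width: 0.999
gripper_force: 0.0
```

```bash
python3 -c "
from h import *
go(460,-226,.164,160)
s=robot.observe();p,d=robot.grab_frame('wrist');np.savez('w1.npz',p=p,d=d,e=s['ee_pos'],r=s['tool_rot']);cv2.imwrite('pics/w1.png',p[:,:,::-1])"
```

```text
t 1.4 shift in tool axes cm [ 0.07 -0.07  0.04] turn deg [0.02 0.02 0.17] in target axes [ 0.07 -0.07  0.04]
```

View pics/w1.png

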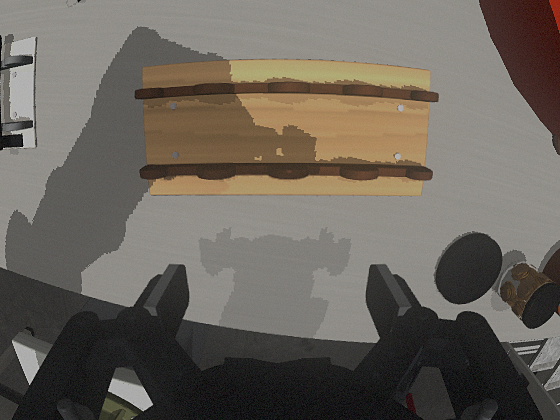

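The wood rack is seen whole: corners (142,66), (431,68), (422,194), (150,195), and the teeth of both combs are visible.

```bash
cat >> h.py <<'E'
class O(dict):pass
def load(f):
    a=np.load(f);return a["p"],a["d"],{"ee_pos":a["e"],"tool_rot":a["r"]}
def cloud(d,s):
    v,u=np.mgrid[:420,:560];r=wray(np.c_[u.ravel(),v.ravel()]);P=r/r[:,2:]*d.ravel()[:,None]
    H=robot.camera_params("wrist")["hand_eye"];R=Ro.from_rotvec(s["tool_rot"]).as_matrix()
    return ((P@H[:3,:3].T+H[:3,3])@R.T+s["ee_pos"]).reshape(420,560,3)
E
python3 - <<'E'
from h import *
p,d,s=load("w1.npz");P=cloud(d,s)
H,S,V=cv2.split(cv2.cvtColor(p,cv2.COLOR_RGB2HSV))
print("bench z",np.round(np.median(P[230:260,220:330,2]),1),"base z",np.median(P[110:150,190:250,2]))
m=((H<30)&(S>60)&(np.arange(560)>120)&(np.arange(560)<450)&(np.arange(420)<205)[:,None]&(np.arange(420)>50)[:,None]).astype(np.uint8)
cs=max(cv2.findContours(m,cv2.RETR_EXTERNAL,cv2.CHAIN_APPROX_NONE)[0],key=cv2.contourArea)
k=(P[...,2]>1)&(P[...,2]<9)&(m>0)
w=P[k][:,:2];c=cv2.minAreaRect(w.astype(np.float32));print("cloud base",c)
w=wrist(np.argwhere(k)[:,::-1],5,s)[:,:2];c=cv2.minAreaRect(w.astype(np.float32));print("ray base",c)
# robust sides
for pts,n in((P[k][:,:2],"cl"),(w,"ray")):
  c0=np.array(c[0]);a=0.164
  for _ in range(3):
    ex=np.array([np.cos(a),np.sin(a)]);ey=np.array([-ex[1],ex[0]]);q=np.c_[(pts-c0)@ex,(pts-c0)@ey]
    lo=[];hi=[]
    ys=np.arange(-115,116,5.)
    for y in ys:
        t=q[np.abs(q[:,1]-y)<2.5,0];lo.append(t.min());hi.append(t.max())
    A=np.polyfit(ys,lo,1),np.polyfit(ys,hi,1)
    xs=[x for x in np.arange(-55,56,5.) if abs(abs(x)-34)>8]
    l=np.array([[q[np.abs(q[:,0]-x)<2.5,1].min(),q[np.abs(q[:,0]-x)<2.5,1].max()] for x in xs])
    cx=(A[0][1]+A[1][1])/2;cy=np.median(l.mean(1));a-=(A[0][0]+A[1][0])/2;c0=c0+ex*cx+ey*cy
  print(n,c0,a,"size",A[1][1]-A[0][1],np.median(l[:,1]-l[:,0]))
# teeth
t=P[(P[...,2]>30)&(P[...,2]<45)&(np.arange(420)<200)[:,None]&(np.arange(560)>120)&(np.arange(560)<450)]
ex=np.array([np.cos(a),np.sin(a)]);ey=np.array([-ex[1],ex[0]]);q=np.c_[(t[:,:2]-c0)@ex,(t[:,:2]-c0)@ey,t[:,2]]
for sg in(1,-1):
  b=q[q[:,0]*sg>0];print("comb",sg,"n",len(b),"x",np.percentile(b[:,0],[2,50,98]).round(1),"zmax",np.percentile(b[:,2],99).round(1))
  h,e=np.histogram(b[:,1],np.arange(-140,141,5));print(h)
E
```

```text
bench z 1.6 base z 6.652562479170058
cloud base ((518.6502075195312, -222.02212524414062), (120.1785888671875, 270.46893310546875), 9.276812553405762)
ray base ((518.3246459960938, -222.01211547851562), (120.0794677734375, 267.41162109375), 9.248973846435547)
cl [ 519.05310391 -225.49580248] 0.16171040919253177 size 119.04701836206786 259.29575119856685
ray [ 518.98425029 -225.67072219] 0.16191357196071351 size 119.17095725614439 259.1361161985034
comb 1 n 1470 x [29.8 33.7 37.6] zmax 39.5
[ 0  0  1 32 48 61 48  1  0  0  0  0  0 28 51 61 64 79 62  2  0  0  0  0
  0 47 76 61 70 70 48  0  0  0  0  0  0 53 76 71 59 56 43  0  0  0  0  0
  0 50 62 49 39  2  0  0]
comb -1 n 1495 x [-37.8 -33.4 -29.9] zmax 39.3
[ 0  0  0 34 46 50 49  0  0  0  0  0  0 32 51 57 70 76 70  0  0  0  0  0
  0 49 67 72 83 69 51  0  0  0  0  0  0 60 78 76 70 63 39  0  0  0  0  0
  0 45 55 47 35  1  0  0]
```

```bash
python3 -c "
from h import *
go(450,171,.119,160)"
```

```text
t 1.45 shift in tool axes cm [ 5.66e+00 -3.94e+01  3.00e-02] turn deg [0.01 0.01 2.7 ] in target axes [  3.79 -39.62   0.04]
```

Call:
play_rows --deltas '[[[0.8, -5.63, 0], [0, 0, 0], 0.3], [[0.8, -5.63, 0], [0, 0, 0], 0.3], [[0.8, -5.63, 0], [0, 0, 0], 0.3], [[0.8, -5.63, 0], [0, 0, 0], 0.3], [[0.8, -5.63, 0], [0, 0, 0], 0.3], [[0.8, -5.63, 0], [0, 0, 0], 0.3], [[0.8, -5.63, 0], [0, 0, 2.7], 0.3], [[0, 0, 0], [0, 0, 0], 0.3]]'

```text
time: 2.45
ee_pos: [449.8, 176.2, 315.4]
tool_rot: [-3.132, -0.198, -0.002]
wrist_force: [0.1, -1.0, -0.4]
grip_width: 0.7
gripper_force: 0.0
```

Call:
play_rows --deltas '[[[0, 0, 0], [0, 0, 0], 0.3], [[0, 0, 0], [0, 0, 0], 0.3]]'

```text
time: 2.7
ee_pos: [450.6, 170.0, 315.1]
tool_rot: [3.136, 0.181, -0.0]
wrist_force: [0.4, 0.2, 0.2]
grip_width: 0.7
gripper_force: 0.0
```

```bash
python3 -c "
from h import *
go(450,171,.119,160)
s=robot.observe();print(s['grip_width']);p,d=robot.grab_frame('wrist');np.savez('w2.npz',p=p,d=d,e=s['ee_pos'],r=s['tool_rot']);cv2.imwrite('pics/w2.png',p[:,:,::-1])"
```

```text
t 2.7 shift in tool axes cm [-0.04 -0.11  0.04] turn deg [ 0.05  0.01 -0.2 ] in target axes [-0.04 -0.11  0.04]
0.6995444228300015
```

View pics/w2.png

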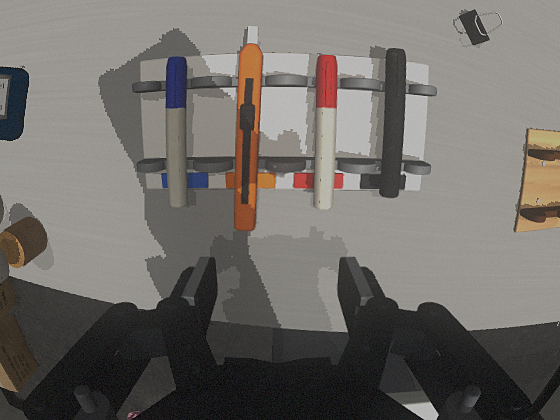

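The wrist view shows the full white rack: blue marker (177,130), cutter (247,130) with its thick body end toward the robot and blade away, red (326,130), black (393,120).

```bash
python3 - <<'E'
from h import *
p,d,s=load("w2.npz");P=cloud(d,s);P[...,2]-=1.6
win=(np.arange(420)<240)[:,None]&(np.arange(560)>125)&(np.arange(560)<450)
# rack pose from comb teeth + base edges
H,S,V=cv2.split(cv2.cvtColor(p,cv2.COLOR_RGB2HSV))
c0=np.array([513,170.]);a=.119
def loc(Q):
    ex=np.array([np.cos(a),np.sin(a)]);ey=np.array([-ex[1],ex[0]]);return np.c_[(Q[:,:2]-c0)@ex,(Q[:,:2]-c0)@ey,Q[:,2]],ex,ey
for it in range(3):
    b=P[win&(P[...,2]>3)&(P[...,2]<7)];q,ex,ey=loc(b)
    ys=[y for y in np.arange(-115,116,5.) if min(abs(y-t) for t in(90,30,-30,-90))>15]
    lh=np.array([[q[abs(q[:,1]-y)<2.5,0].min(),q[abs(q[:,1]-y)<2.5,0].max()] for y in ys])
    xs=[x for x in np.arange(-55,56,5.) if abs(abs(x)-34)>8]
    l=np.array([[q[abs(q[:,0]-x)<2.5,1].min(),q[abs(q[:,0]-x)<2.5,1].max()] for x in xs])
    f=[np.polyfit(ys,lh[:,i],1) for i in(0,1)]
    print("base",c0.round(1),round(a,4),"slopes",f[0][0].round(4),f[1][0].round(4),"xedge",np.median(lh,0).round(1),"yedge",np.median(l,0).round(1))
    c0=c0+ex*np.median(lh,0).mean()+ey*np.median(l,0).mean();a-=(f[0][0]+f[1][0])/2
q,ex,ey=loc(P[win&(P[...,2]>28)&(P[...,2]<43)])
for sg in(1,-1):
    t=q[(abs(q[:,0]*sg-34)<8)&(abs(abs(abs(q[:,1])-60)-0)<15)];print("comb",sg,np.percentile(t[:,0],[2,50,98]).round(1))
q,ex,ey=loc(P[win&(P[...,2]>15)&(P[...,2]<48)])
for n,y in(("blue",90),("cut",30),("red",-30),("black",-90)):
    t=q[(abs(q[:,1]-y)<18)&(abs(abs(q[:,0])-34)>8)]
    bins=np.arange(-80,81,5.);X=[];Y=[]
    for x in bins:
        v=t[abs(t[:,0]-x)<2.5]
        if len(v)>8: X.append(x);Y.append((v[:,1].min()+v[:,1].max())/2)
    g=np.polyfit(X,Y,1)
    x0,x1=np.percentile(t[:,0],[.2,99.8]);
    print(n,"x ends",x0.round(1),x1.round(1),"len",(x1-x0).round(1),"mid",((x0+x1)/2).round(1),"y",g[1].round(1),"slope",g[0].round(3),"ztop",np.percentile(t[:,2],90).round(1))
    m=(x0+x1)/2;print("   world mid",(c0+ex*m+ey*(g[1]+g[0]*m)).round(1),"grasp at rack x=0:",(c0+ey*g[1]).round(1),"yaw",round(a+g[0],3))
E
```

```text
base [513. 170.] 0.119 slopes 0.0124 0.0114 xedge [-56.9  61.8] yedge [-128.9  129.8]
base [515.4 170.8] 0.1071 slopes 0.001 -0.0005 xedge [-59.5  59.5] yedge [-129.5  129.4]
base [515.4 170.7] 0.1069 slopes 0.0007 -0.0007 xedge [-59.5  59.5] yedge [-129.4  129.4]
comb 1 [29.7 33.5 37.5]
comb -1 [-37.7 -33.4 -29.9]
blue x ends -66.9 55.1 len 122.0 mid -5.9 y 88.4 slope -0.034 ztop 36.5
   world mid [500.  258.2] grasp at rack x=0: [505.9 258.6] yaw 0.073
cut x ends -88.3 77.7 len 166.0 mid -5.3 y 29.7 slope -0.042 ztop 37.9
   world mid [506.9 199.9] grasp at rack x=0: [512.2 200.2] yaw 0.064
red x ends -67.6 54.2 len 121.8 mid -6.7 y -31.3 slope 0.005 ztop 36.6
   world mid [512.1 138.9] grasp at rack x=0: [518.7 139.6] yaw 0.112
black x ends -57.6 64.6 len 122.2 mid 3.5 y -88.0 slope 0.007 ztop 36.5
   world mid [528.2  83.6] grasp at rack x=0: [524.8  83.2] yaw 0.113
```

```bash
python3 -c "
from h import *
go(528.2,83.6,.113,80)"
```

```text
t 2.75 shift in tool axes cm [6.72 9.47 8.05] turn deg [0.04 0.01 0.13] in target axes [6.74 9.46 8.04]
```

Call:
play_rows --deltas '[[[2.24, 3.16, 2.68], [0, 0, 0], 0.5], [[2.24, 3.16, 2.68], [0, 0, 0], 0.5], [[2.24, 3.15, 2.69], [0, 0, 0.1], 0.5], [[0, 0, 0], [0, 0, 0], 0.5], [[0, 0, 0], [0, 0, 0], 0.5]]'

```text
time: 3.38
ee_pos: [527.9, 85.2, 234.6]
tool_rot: [-3.136, -0.18, 0.001]
wrist_force: [0.4, -0.2, 0.6]
grip_width: 0.498
gripper_force: 0.0
```

```bash
python3 -c "
from h import *
go(528.2,83.6,.113,30)
s=robot.observe();print(s['grip_width']);p,d=robot.grab_frame('wrist');np.savez('w3.npz',p=p,d=d,e=s['ee_pos'],r=s['tool_rot']);cv2.imwrite('pics/w3.png',p[:,:,::-1])"
```

```text
t 3.38 shift in tool axes cm [0.02 0.16 4.99] turn deg [-0.02  0.03  0.1 ] in target axes [0.02 0.16 4.99]
0.4979797804527553
```

View pics/w3.png

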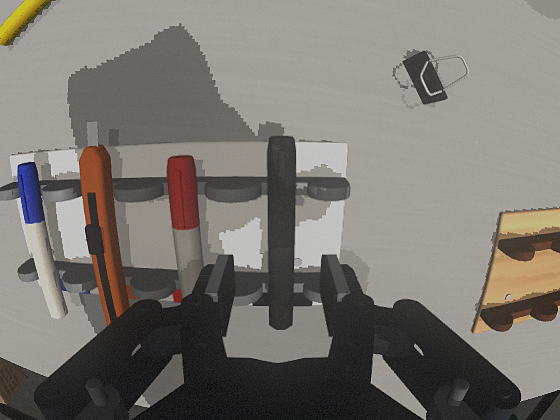

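The gripper straddles the black marker: barrel at column 281, fingers at 222 and 340. I'll descend, close and lift.

Call:
play_rows --deltas '[[[0, 0.15, 2.5], [0, 0, 0], 0.5], [[0, 0, 2.5], [0, 0, 0], 0.5], [[0, 0, 0], [0, 0, 0], 0.5], [[0, 0, 0], [0, 0, 0], 1], [[0, 0, 0], [0, 0, 0], 1], [[0, 0, 0], [0, 0, 0], 1], [[0, 0, 0], [0, 0, 0], 1]]' --squeeze 40

```text
time: 4.3
ee_pos: [528.6, 84.6, 185.9]
tool_rot: [-3.136, -0.183, -0.003]
wrist_force: [-1.3, 1.1, 7.5]
grip_width: 0.17
gripper_force: 39.6
```

```bash
python3 -c "
from h import *
go(528.2,83.6,.113,30)
go(504.5,-136.8,.1617,100)"
```

```text
t 4.3 shift in tool axes cm [-0.05  0.1   0.12] turn deg [-0.03 -0.12  0.2 ] in target axes [-0.05  0.1   0.12]
t 4.3 shift in tool axes cm [-4.95 21.71 -6.9 ] turn deg [-0.02 -0.12 -2.59] in target axes [-5.94 21.47 -6.88]
```

Call:
play_rows --deltas '[[[0, 0, -3.5], [0, 0, 0], 1], [[0, 0, -3.5], [0, 0, 0], 1], [[-0.99, 4.34, 0], [0, 0, 0], 1], [[-0.99, 4.34, 0], [0, 0, 0], 1], [[-0.99, 4.34, 0], [0, 0, 0], 1], [[-0.99, 4.34, 0], [0, 0, 0], 1], [[-0.99, 4.34, 0], [0, 0, -2.6], 1], [[0, 0, 0], [0, 0, 0], 1]]'

```text
time: 5.3
ee_pos: [503.3, -141.4, 254.9]
tool_rot: [3.13, 0.243, -0.0]
wrist_force: [-0.1, 0.1, -0.7]
grip_width: 0.174
gripper_force: 39.3
```

Call:
play_rows --deltas '[[[0, 0, 0], [0, 0, 0], 1], [[0, 0, 0], [0, 0, 0], 1]]'

```text
time: 5.55
ee_pos: [504.5, -135.6, 254.9]
tool_rot: [-3.131, -0.257, -0.001]
wrist_force: [0.6, -0.3, 0.3]
grip_width: 0.173
gripper_force: 39.3
```

```bash
cat >> h.py <<'E'
def held(f):
    """find the thing held between the pads in tool axes: mid along tool x, y, tilt"""
    s=robot.observe();p,d=robot.grab_frame('wrist');np.savez(f,p=p,d=d,e=s['ee_pos'],r=s['tool_rot']);cv2.imwrite('pics/'+f[:-4]+'.png',p[:,:,::-1])
    P=cloud(d,s);R=Ro.from_rotvec(s["tool_rot"]).as_matrix();T=(P-s["ee_pos"]).reshape(-1,3)@R
    t=T[(abs(T[:,1])<11)&(T[:,2]>125)&(T[:,2]<175)&(T[:,0]>-95)&(T[:,0]<110)]
    t=t[(t[:,0]>16)|(t[:,0]<-16)]
    x0,x1=np.percentile(t[:,0],[.3,99.7])
    f=t[t[:,0]>16];print("held x ends",x0.round(1),x1.round(1),"y fit",np.polyfit(f[:,0],f[:,1],1).round(3),"z fit",np.polyfit(f[:,0],f[:,2],1).round(3),"grip",round(s['grip_width'],3))
E
python3 -c "
from h import *
held('k1.npz')
go(504.5,-136.8,.1617,30)"
```

```text
held x ends -42.8 61.1 y fit [-0.004 -0.378] z fit [3.30000e-02 1.48572e+02] grip 0.173
t 5.6 shift in tool axes cm [-0.02  0.12  7.01] turn deg [-0.02 -0.02  0.12] in target axes [-0.02  0.12  7.01]
```

View pics/k1.png

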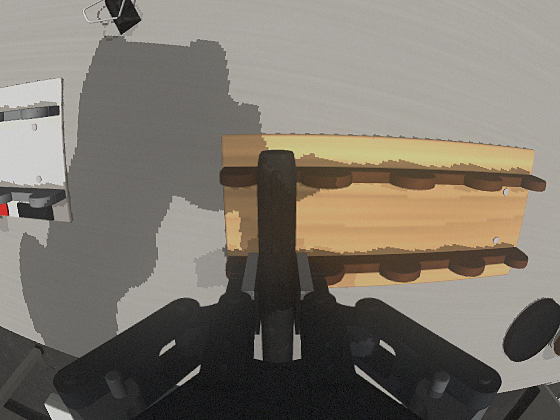

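The black marker hangs level between the pads above the wood rack's leftmost notch, with its front end at (277,152). Now I lower and release it.

Call:
play_rows --deltas '[[[0, 0.1, 3], [0, 0, 0.1], 1], [[0, 0, 2.5], [0, 0, 0], 1], [[0, 0, 1.6], [0, 0, 0], 1], [[0, 0, 0], [0, 0, 0], 1], [[0, 0, 0], [0, 0, 0], 1], [[0, 0, 0], [0, 0, 0], 0.8], [[0, 0, 0], [0, 0, 0], 0.5], [[0, 0, 0], [0, 0, 0], 0.5]]'

```text
time: 6.6
ee_pos: [504.4, -138.0, 183.7]
tool_rot: [3.132, 0.251, 0.0]
wrist_force: [0.1, -0.6, -0.3]
grip_width: 0.5
gripper_force: 0.0
```

Call:
play_rows --deltas '[[[0, 0, -2.5], [0, 0, 0], 0.5], [[0, 0, -4.5], [0, 0, 0], 0.5]]'

```text
time: 6.85
ee_pos: [503.9, -138.0, 253.1]
tool_rot: [-3.13, -0.251, 0.005]
wrist_force: [1.1, -0.1, 0.3]
grip_width: 0.503
gripper_force: 0.0
```

```bash
python3 -c "
from h import *
go(512.1,138.9,.112,90)"
```

```text
t 6.85 shift in tool axes cm [  5.22 -27.2    0.87] turn deg [-0.08  0.18  2.75] in target axes [  3.91 -27.42   0.84]
```

Call:
play_rows --deltas '[[[0.87, -4.53, 0.14], [0, 0, 0], 0.5], [[0.87, -4.53, 0.14], [0, 0, 0], 0.5], [[0.87, -4.53, 0.14], [0, 0, 0], 0.5], [[0.87, -4.53, 0.15], [0, 0, 0], 0.5], [[0.87, -4.53, 0.15], [0, 0, 0], 0.5], [[0.87, -4.53, 0.15], [0, 0, 2.75], 0.5], [[0, 0, 0], [0, 0, 0], 0.5], [[0, 0, 0], [0, 0, 0], 0.5]]'

```text
time: 7.85
ee_pos: [512.5, 138.1, 244.8]
tool_rot: [3.136, 0.176, -0.001]
wrist_force: [0.5, -0.9, 0.4]
grip_width: 0.502
gripper_force: 0.0
```

Call:
play_rows --deltas '[[[0, 0, 0], [0, 0, 0], 0.5]]'

```text
time: 7.98
ee_pos: [512.8, 137.0, 244.9]
tool_rot: [3.136, 0.172, -0.0]
wrist_force: [-0.3, -0.8, -0.1]
grip_width: 0.505
gripper_force: 0.0
```

```bash
python3 -c "
from h import *
go(512.1,138.9,.112,30)
held('k2.npz')"
```

```text
t 7.97 shift in tool axes cm [-0.05 -0.2   6.02] turn deg [ 0.05  0.02 -0.13] in target axes [-0.05 -0.2   6.02]Traceback (most recent call last):
  File "<string>", line 4, in <module>
    held('k2.npz')
    ~~~~^^^^^^^^^^
  File "h.py", line 38, in held
    x0,x1=np.percentile(t[:,0],[.3,99.7])
          ~~~~~~~~~~~~~^^^^^^^^^^^^^^^^^^
    return _quantile_unchecked(
        a, q, axis, out, overwrite_input, method, keepdims, weights)
    return _ureduce(a,
                    func=_quantile_ureduce_func,
    ...<5 lines>...
                    overwrite_input=overwrite_input,
                    method=method)
    r = func(a, **kwargs)
    result = _quantile(arr,
                       quantiles=q,
    ...<2 lines>...
                       out=out,
                       weights=wgt)
    slices_having_nans = np.isnan(arr[-1, ...])
                                  ~~~^^^^^^^^^
IndexError: index -1 is out of bounds for axis 0 with size 0
```

View pics/k2.png

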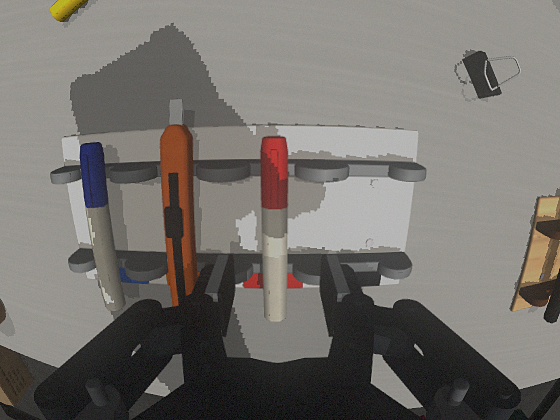

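Red marker at column 274 lies centred between the pads, and the left finger clears the cutter.

Call:
play_rows --deltas '[[[0, -0.2, 3], [0, 0, 0], 0.5], [[0, 0, 3], [0, 0, 0], 0.5], [[0, 0, 0], [0, 0, 0], 0.5], [[0, 0, 0], [0, 0, 0], 1], [[0, 0, 0], [0, 0, 0], 1], [[0, 0, 0], [0, 0, 0], 1], [[0, 0, 0], [0, 0, 0], 1]]'

```text
time: 8.9
ee_pos: [512.9, 140.5, 186.0]
tool_rot: [-3.137, -0.175, -0.003]
wrist_force: [-0.3, -0.9, 7.2]
grip_width: 0.172
gripper_force: 40.0
```

```bash
python3 -c "
from h import *
go(512.1,138.9,.112,30)
go(514.2,-196,.1617,100)"
```

```text
t 8.9 shift in tool axes cm [-0.1   0.15  0.13] turn deg [ 0.   -0.12 -0.03] in target axes [-0.1   0.15  0.13]
t 8.9 shift in tool axes cm [-3.6  33.45 -6.87] turn deg [ 0.01 -0.11 -2.88] in target axes [-5.29 33.23 -6.87]
```

Call:
play_rows --deltas '[[[0, 0, -3.5], [0, 0, 0], 1], [[0, 0, -3.4], [0, 0, 0], 1], [[-0.6, 5.57, 0], [0, 0, 0], 1], [[-0.6, 5.57, 0], [0, 0, 0], 1], [[-0.6, 5.57, 0], [0, 0, 0], 1], [[-0.6, 5.57, 0], [0, 0, 0], 1], [[-0.6, 5.57, 0], [0, 0, 0], 1], [[-0.6, 5.57, 0], [0, 0, -2.9], 1]]'

```text
time: 9.9
ee_pos: [513.8, -197.2, 254.3]
tool_rot: [3.131, 0.257, 0.001]
wrist_force: [0.0, 0.8, -0.6]
grip_width: 0.171
gripper_force: 39.2
```

Call:
play_rows --deltas '[[[0, 0, 0], [0, 0, 0], 1], [[0, 0, 0], [0, 0, 0], 1], [[0, 0, 0], [0, 0, 0], 1]]'

```text
time: 10.28
ee_pos: [514.3, -193.7, 254.1]
tool_rot: [-3.13, -0.259, -0.0]
wrist_force: [0.1, 1.3, 0.1]
grip_width: 0.171
gripper_force: 39.2
```

```bash
python3 -c "
from h import *
held('k3.npz')
go(514.2,-196,.1617,30)"
```

```text
held x ends -43.1 60.3 y fit [ 0.003 -0.462] z fit [3.50000e-02 1.48564e+02] grip 0.171
t 10.32 shift in tool axes cm [-0.05  0.23  6.94] turn deg [-0.03 -0.02  0.2 ] in target axes [-0.05  0.23  6.94]
```

View pics/k3.png

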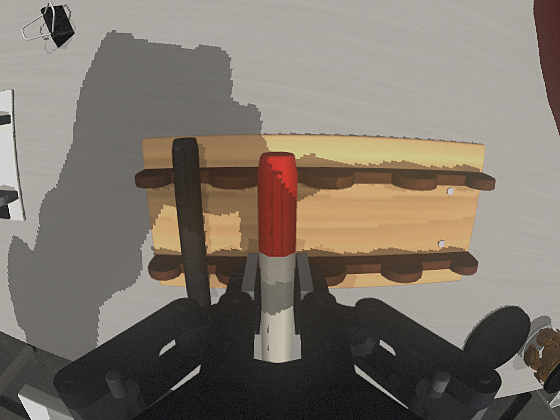

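Black lies in the first notch at (187,215), and red hangs over the second at (278,205). Placing red.

Call:
play_rows --deltas '[[[0.05, 0.23, 3], [0, 0, 0.2], 1], [[0, 0, 2.5], [0, 0, 0], 1], [[0, 0, 1.5], [0, 0, 0], 1], [[0, 0, 0], [0, 0, 0], 1], [[0, 0, 0], [0, 0, 0], 1], [[0, 0, 0], [0, 0, 0], 0.8], [[0, 0, 0], [0, 0, 0], 0.5], [[0, 0, 0], [0, 0, 0], 0.5]]'

```text
time: 11.32
ee_pos: [514.9, -197.7, 184.0]
tool_rot: [3.132, 0.249, 0.0]
wrist_force: [-0.3, -0.3, 0.5]
grip_width: 0.498
gripper_force: 0.0
```

Call:
play_rows --deltas '[[[0, 0, -2.5], [0, 0, 0], 0.5], [[0, 0, -4.5], [0, 0, 0], 0.5]]'

```text
time: 11.58
ee_pos: [514.3, -197.6, 253.3]
tool_rot: [-3.13, -0.25, 0.005]
wrist_force: [1.0, -0.2, 0.1]
grip_width: 0.502
gripper_force: 0.0
```

```bash
python3 -c "
from h import *
go(506.9,199.9,.064,90)"
```

```text
t 11.57 shift in tool axes cm [  5.57 -39.36   0.92] turn deg [-0.1   0.18  5.45] in target axes [  1.8  -39.71   0.86]
```

Call:
play_rows --deltas '[[[0.8, -5.62, 0.13], [0, 0, 0], 0.5], [[0.8, -5.62, 0.13], [0, 0, 0], 0.5], [[0.8, -5.62, 0.13], [0, 0, 0], 0.5], [[0.8, -5.62, 0.13], [0, 0, 0], 0.5], [[0.8, -5.62, 0.13], [0, 0, 0], 0.5], [[0.8, -5.62, 0.13], [0, 0, 0], 0.5], [[0.8, -5.62, 0.13], [0, 0, 5.4], 0.5], [[0, 0, 0], [0, 0, 0], 0.5]]'

```text
time: 12.58
ee_pos: [506.6, 205.8, 244.9]
tool_rot: [-3.136, -0.114, -0.001]
wrist_force: [-0.8, -1.2, 0.1]
grip_width: 0.504
gripper_force: 0.0
```

Call:
play_rows --deltas '[[[0, 0, 0], [0, 0, 0], 0.5], [[0, 0, 0], [0, 0, 0], 0.5]]'

```text
time: 12.82
ee_pos: [508.1, 197.9, 244.8]
tool_rot: [3.139, 0.098, -0.0]
wrist_force: [0.1, -1.1, -0.3]
grip_width: 0.497
gripper_force: 0.0
```

```bash
python3 -c "
from h import *
go(506.9,199.9,.064,28)
s=robot.observe();p,d=robot.grab_frame('wrist');cv2.imwrite('pics/k4.png',p[:,:,::-1])"
```

```text
t 12.82 shift in tool axes cm [-0.11 -0.21  6.21] turn deg [ 0.05  0.01 -0.08] in target axes [-0.11 -0.21  6.21]
```

View pics/k4.png

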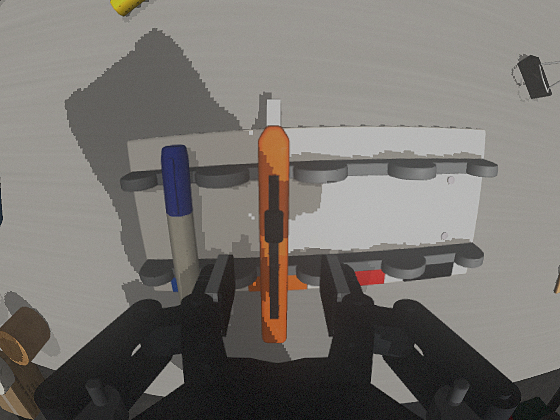

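Cutter at column 274 is centred between the pads, and the left finger clears the blue marker at (180,225).

Call:
play_rows --deltas '[[[-0.1, -0.2, 3], [0, 0, 0], 0.5], [[0, 0, 3.1], [0, 0, 0], 0.5], [[0, 0, 0], [0, 0, 0], 0.5], [[0, 0, 0], [0, 0, 0], 1], [[0, 0, 0], [0, 0, 0], 1], [[0, 0, 0], [0, 0, 0], 1], [[0, 0, 0], [0, 0, 0], 1]]' --squeeze 60

```text
time: 13.75
ee_pos: [507.2, 201.4, 185.1]
tool_rot: [-3.14, -0.101, -0.003]
wrist_force: [-1.1, -2.1, 6.6]
grip_width: 0.197
gripper_force: 59.4
```

```bash
python3 -c "
from h import *
go(506.9,199.9,.064,28)
go(523.8,-255.2,.1617,105)"
```

```text
t 13.75 shift in tool axes cm [-0.04  0.15  0.24] turn deg [-0.02 -0.12  0.02] in target axes [-0.04  0.15  0.24]
t 13.75 shift in tool axes cm [-1.27 45.67 -7.48] turn deg [-0.01 -0.12 -5.58] in target axes [-5.72 45.33 -7.46]
```

Call:
play_rows --deltas '[[[0, 0, -3.5], [0, 0, 0], 1], [[0, 0, -4], [0, 0, 0], 1], [[-0.16, 5.7, 0], [0, 0, 0], 1], [[-0.16, 5.7, 0], [0, 0, 0], 1], [[-0.16, 5.7, 0], [0, 0, 0], 1], [[-0.16, 5.7, 0], [0, 0, 0], 1], [[-0.16, 5.7, 0], [0, 0, 0], 1], [[-0.16, 5.7, 0], [0, 0, 0], 1]]'

```text
time: 14.75
ee_pos: [519.2, -142.1, 259.4]
tool_rot: [3.14, 0.102, 0.002]
wrist_force: [1.1, 0.6, -0.9]
grip_width: 0.193
gripper_force: 58.8
```

Call:
play_rows --deltas '[[[-0.16, 5.7, 0], [0, 0, 0], 1], [[-0.16, 5.7, 0], [0, 0, -5.6], 1], [[0, 0, 0], [0, 0, 0], 1], [[0, 0, 0], [0, 0, 0], 1], [[0, 0, 0], [0, 0, 0], 1]]'

```text
time: 15.38
ee_pos: [523.8, -252.6, 259.0]
tool_rot: [-3.13, -0.258, -0.001]
wrist_force: [0.7, 1.2, -0.6]
grip_width: 0.198
gripper_force: 58.8
```

```bash
python3 -c "
from h import *
held('k5.npz')
go(523.8,-255.2,.1617,28)"
```

```text
held x ends -42.5 82.5 y fit [-0.    -0.468] z fit [1.05000e-01 1.46392e+02] grip 0.198
t 15.43 shift in tool axes cm [-0.05  0.26  7.63] turn deg [-0.03 -0.02  0.18] in target axes [-0.04  0.26  7.63]
```

View pics/k5.png

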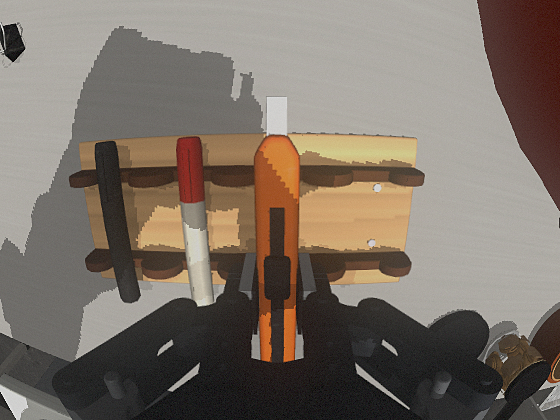

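Black and red lie in their notches at (117,220) and (193,215). The cutter hangs over the third, blade away. Placing it.

Call:
play_rows --deltas '[[[0.05, 0.25, 3], [0, 0, 0.2], 1], [[0, 0, 3], [0, 0, 0], 1], [[0, 0, 1.4], [0, 0, 0], 1], [[0, 0, 0], [0, 0, 0], 1], [[0, 0, 0], [0, 0, 0], 1], [[0, 0, 0], [0, 0, 0], 0.75], [[0, 0, 0], [0, 0, 0], 0.5], [[0, 0, 0], [0, 0, 0], 0.5]]'

```text
time: 16.42
ee_pos: [524.4, -256.8, 185.0]
tool_rot: [3.132, 0.249, 0.0]
wrist_force: [-0.9, -0.2, -0.5]
grip_width: 0.501
gripper_force: 0.0
```

Call:
play_rows --deltas '[[[0, 0, -2.5], [0, 0, 0], 0.5], [[0, 0, -4.5], [0, 0, 0], 0.5]]'

```text
time: 16.68
ee_pos: [523.8, -256.6, 254.1]
tool_rot: [-3.13, -0.249, 0.005]
wrist_force: [1.2, -1.4, 0.0]
grip_width: 0.502
gripper_force: 0.0
```

```bash
python3 -c "
from h import *
go(500,258.2,.073,90)"
```

```text
t 16.68 shift in tool axes cm [  5.81 -51.2    1.04] turn deg [-0.12  0.18  4.93] in target axes [  1.38 -51.51   0.94]
```

Call:
play_rows --deltas '[[[0.65, -5.69, 0.12], [0, 0, 0], 0.5], [[0.65, -5.69, 0.12], [0, 0, 0], 0.5], [[0.65, -5.69, 0.12], [0, 0, 0], 0.5], [[0.65, -5.69, 0.12], [0, 0, 0], 0.5], [[0.65, -5.69, 0.12], [0, 0, 0], 0.5], [[0.65, -5.69, 0.12], [0, 0, 0], 0.5], [[0.65, -5.69, 0.12], [0, 0, 0], 0.5], [[0.65, -5.69, 0.12], [0, 0, 0], 0.5]]'

```text
time: 17.68
ee_pos: [503.4, 202.7, 245.4]
tool_rot: [-3.132, -0.249, -0.001]
wrist_force: [0.7, -0.5, -0.8]
grip_width: 0.499
gripper_force: 0.0
```

Call:
play_rows --deltas '[[[0.65, -5.69, 0.1], [0, 0, 4.9], 0.5], [[0, 0, 0], [0, 0, 0], 0.5], [[0, 0, 0], [0, 0, 0], 0.5], [[0, 0, 0], [0, 0, 0], 0.5]]'

```text
time: 18.18
ee_pos: [501.5, 256.4, 244.2]
tool_rot: [3.139, 0.112, -0.0]
wrist_force: [0.7, -0.7, 0.4]
grip_width: 0.499
gripper_force: 0.0
```

```bash
python3 -c "
from h import *
go(500,258.2,.073,30)
p,d=robot.grab_frame('wrist');cv2.imwrite('pics/k6.png',p[:,:,::-1])"
```

```text
t 18.18 shift in tool axes cm [-0.13 -0.19  5.95] turn deg [ 0.06  0.01 -0.1 ] in target axes [-0.13 -0.19  5.95]
```

View pics/k6.png

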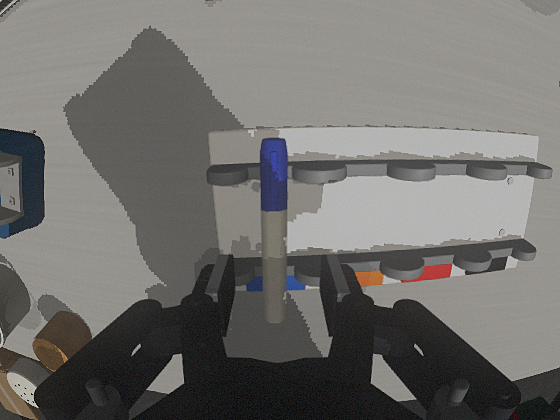

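The blue marker, the last in the white rack, is centred between the pads at column 273.

Call:
play_rows --deltas '[[[-0.1, -0.2, 3], [0, 0, 0], 0.5], [[0, 0, 2.9], [0, 0, 0], 0.5], [[0, 0, 0], [0, 0, 0], 0.5], [[0, 0, 0], [0, 0, 0], 1], [[0, 0, 0], [0, 0, 0], 1], [[0, 0, 0], [0, 0, 0], 1], [[0, 0, 0], [0, 0, 0], 1]]' --squeeze 40

```text
time: 19.1
ee_pos: [500.4, 260.0, 186.4]
tool_rot: [-3.139, -0.115, -0.003]
wrist_force: [0.1, -0.9, 7.9]
grip_width: 0.175
gripper_force: 40.0
```

```bash
python3 -c "
from h import *
go(533.5,-314.4,.1617,105)"
```

```text
t 19.1 shift in tool axes cm [-0.88 57.53 -7.36] turn deg [-0.02 -0.12 -5.08] in target axes [-5.99 57.22 -7.33]
```

Call:
play_rows --deltas '[[[0, 0, -3.5], [0, 0, 0], 1], [[0, 0, -3.9], [0, 0, 0], 1], [[-0.09, 5.75, 0], [0, 0, 0], 1], [[-0.09, 5.75, 0], [0, 0, 0], 1], [[-0.09, 5.75, 0], [0, 0, 0], 1], [[-0.09, 5.75, 0], [0, 0, 0], 1], [[-0.09, 5.75, 0], [0, 0, 0], 1], [[-0.09, 5.75, 0], [0, 0, 0], 1]]'

```text
time: 20.1
ee_pos: [519.8, -86.0, 259.6]
tool_rot: [-3.139, -0.116, -0.001]
wrist_force: [0.3, 0.9, 0.2]
grip_width: 0.174
gripper_force: 39.2
```

Call:
play_rows --deltas '[[[-0.09, 5.75, 0], [0, 0, 0], 1], [[-0.09, 5.75, 0], [0, 0, 0], 1], [[-0.09, 5.75, 0], [0, 0, 0], 1], [[-0.09, 5.75, 0], [0, 0, -5.1], 1], [[0, 0, 0], [0, 0, 0], 1], [[0, 0, 0], [0, 0, 0], 1], [[0, 0, 0], [0, 0, 0], 1]]'

```text
time: 20.98
ee_pos: [533.5, -312.2, 259.4]
tool_rot: [-3.13, -0.258, -0.0]
wrist_force: [-0.6, -0.4, 0.6]
grip_width: 0.176
gripper_force: 39.3
```

```bash
python3 -c "
from h import *
held('k7.npz')
go(533.5,-314.4,.1617,30)"
```

```text
held x ends -43.6 60.5 y fit [ 0.003 -0.533] z fit [3.60000e-02 1.48949e+02] grip 0.176
t 21.02 shift in tool axes cm [-0.05  0.21  7.47] turn deg [-0.03 -0.02  0.18] in target axes [-0.04  0.21  7.47]
```

View pics/k7.png

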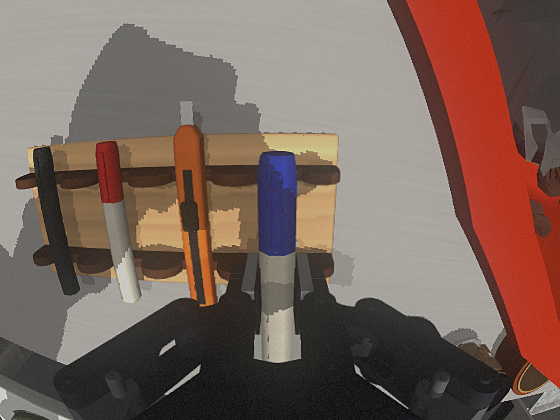

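Black, red and cutter lie in place, and blue hangs over the last notch at (277,205). The red bowl is well clear of the gripper.

Call:
play_rows --deltas '[[[0.05, 0.2, 3], [0, 0, 0.2], 1], [[0, 0, 3], [0, 0, 0], 1], [[0, 0, 1.4], [0, 0, 0], 1], [[0, 0, 0], [0, 0, 0], 1], [[0, 0, 0], [0, 0, 0], 1], [[0, 0, 0], [0, 0, 0], 0.8], [[0, 0, 0], [0, 0, 0], 0.5], [[0, 0, 0], [0, 0, 0], 0.5]]'

```text
time: 22.02
ee_pos: [533.9, -315.9, 185.3]
tool_rot: [3.132, 0.249, 0.0]
wrist_force: [-0.4, 0.1, 0.7]
grip_width: 0.496
gripper_force: 0.0
```

Call:
play_rows --deltas '[[[0, 0, -2.5], [0, 0, 0], 0.5], [[0, 0, -5], [0, 0, 0], 0.5], [[-2.5, -4, -3], [0, 0, 0], 0.5], [[-2.5, -4, -3], [0, 0, 0], 0.5], [[-1, 0, 0], [0, 0, 0], 0.5], [[0, 0, 0], [0, 0, 0], 0.5], [[0, 0, 0], [0, 0, 0], 0.5]]'

```text
time: 22.9
ee_pos: [462.5, -247.3, 319.5]
tool_rot: [-3.132, -0.248, 0.0]
wrist_force: [0.3, 0.1, -0.1]
grip_width: 0.498
gripper_force: 0.0
```

```bash
python3 - <<'E'
from h import *
s=robot.observe();p,d=robot.grab_frame('wrist');cv2.imwrite('pics/fin.png',p[:,:,::-1])
P=cloud(d,s);P[...,2]-=1.6;c0=np.array([519,-225.6]);a=.1617
ex=np.array([np.cos(a),np.sin(a)]);ey=np.array([-ex[1],ex[0]])
Q=P.reshape(-1,3);q=np.c_[(Q[:,:2]-c0)@ex,(Q[:,:2]-c0)@ey,Q[:,2]];q=q[(q[:,2]>15)&(q[:,2]<50)]
for n,y in(("black",90),("red",30),("cut",-30),("blue",-90)):
    t=q[(abs(q[:,1]-y)<20)&(abs(abs(q[:,0])-34)>8)&(abs(q[:,0])<110)]
    x0,x1=np.percentile(t[:,0],[.3,99.7]);g=np.polyfit(t[:,0],t[:,1],1);m=abs(t[:,0])<28
    f=lambda k:np.percentile(t[k,2],90).round(1)
    print(n,"ends",x0.round(1),x1.round(1),"mid",((x0+x1)/2).round(1),"y",g[1].round(1),"slope",g[0].round(3),"ztop near/mid/far",f(t[:,0]<-42),f(m),f((t[:,0]>42)&(t[:,0]<60)))
E
```

```text
black ends -61.6 60.1 mid -0.8 y 87.6 slope 0.003 ztop near/mid/far 36.3 36.3 37.4
red ends -61.6 60.0 mid -0.8 y 28.0 slope 0.003 ztop near/mid/far 36.3 36.4 37.5
cut ends -82.8 82.7 mid -0.1 y -30.4 slope 0.005 ztop near/mid/far 34.1 39.5 33.9
blue ends -61.7 60.2 mid -0.7 y -89.0 slope 0.009 ztop near/mid/far 36.2 36.3 37.6
```

View pics/fin.png

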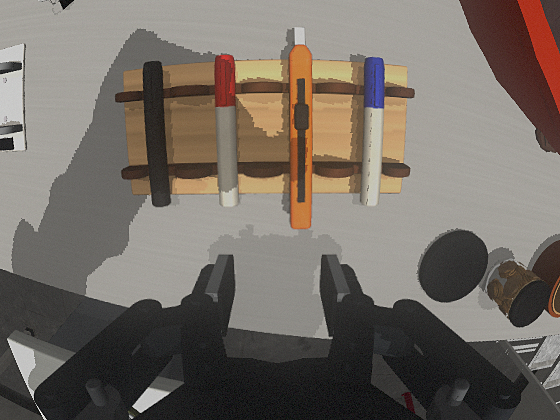

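The wood rack holds black (156,133), red (227,130), cutter (301,130) and blue (372,130), left to right. All four are fully down, within 1 mm of the middle, and the gripper is clear, so I hand in.

```bash
python3 -c "
from rig import robot
print(robot.close_job())"
```

```text
the job is handed in; nothing more can be done
None
```

I moved all four tools to the wooden rack in mirrored order (black, red, box cutter, blue from left to right). They lie fully down across both combs, within 1 mm of the rack's middle, and I handed the job in after about 23 s of the 106 s allowed.

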